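# Take the filter cassette out of the water filter

## Robot

A 7-joint arm with a two-finger parallel gripper is mounted at the origin on a cart in front of the work surface, level with it; the furniture and walls round the work are solid. World frame = base frame: x ahead of the robot, y to its left, z up, the work surface at z = 0. Lengths are in mm, angles in rad, forces in N, time in s.
With the tool pointing down it reaches from about 375 to 925 mm from the base axis. Payload 3.1 kg.
Tool frame: the origin (TCP) lies at the very end of the fingers, on their centre line; the grasp point (between the pads) lies 19 mm behind it (arm.pinch_z is the distance from the TCP to the grasp point, in mm); z points along the fingers, x is the direction in which the jaws open and shut, and the axes are right-handed (so a half turn about z gives the same grasp; the last joint's range is limited). The gripper opens to 85 mm and grips with 20 to 120 N. Pads are 22 mm wide; open, the fingers measure 114 mm over their backs; the gripper's body (76 mm by 85 mm) begins 54 mm behind the grasp point. The pads swing forward as they close: fully open they stand 13 mm farther back than shut.
Start: joints at [-1.441, 0.383, 0.044, 1.598, -0.018, 1.161, -0.05], TCP at [146.769, 633.215, 231.269] pointing down, gripper open.
Joint ranges: [-2.61, 2.61], [-0.41, 2.15], [-1.48, 1.57], [0, 2.5], [-1.57, 4.71], [0.05, 1.97], [-2.85, 2.85]. Speed limits (rad/s): [2.79, 2.79, 3.14, 3.14, 3.14, 3.14, 3.14].

## Interface

Orientations are given as a unit quaternion [w, x, y, z].
In Python, from plant import arm gives the robot as it stands.
- The arm moves only by the shell command python3 -m pendant 'ROWS'. ROWS is JSON, a list of rows, each an object with "dp": the shift along the tool's x, y, z as a fraction of full scale, a list of three; "rot": the turn, a rotation vector about the tool's x, y, z as a fraction of full scale, a list of three; "fingers": the closure, from -1 (fully open) to 1 (shut), so that 0 is half open. In form: [{"dp": [tx, ty, tz], "rot": [wx, wy, wz], "fingers": fingers}, ...]. A call has exactly 10 rows; each row shifts and turns the commanded pose from where the row before left it, along the tool's axes as they then stand; what a row does not reach is not made up. Full scale, the value 1, is 0.04 m for a shift and 0.15 rad for a turn. A row lasts 1/8 s, in which the tool goes at most 62.5 mm and 10.7 degrees, less where a joint would pass 70% of its speed; a pose out of reach is approached as far as the arm can. A call with a number of a shift or a turn outside -1 to 1 is refused whole. A call with a gripper value outside its range is refused whole. The fingers move at their own pace and stop on an object; the grip force is fixed at half the most. Time passes only in rows, so rows that do not move let the fingers close, or fill a call up. It gives the time, the measured TCP pose, the force and the opening at its end, in the units of the state.
- arm.sense(): the state, without advancing time (a new reading comes with each control period).
- arm.grab_frame(name): name is "scene" or "top" or "wrist"; returns a dict with "pixels" (384x512x3 uint8, red, green, blue), "intrinsics" (3x3 intrinsics, pixels), "rvec" (rotation vector, rad) and "tvec" (3), from world to camera coordinates, as OpenCV has them. Camera axes: x right, y down, z forward; pixel columns grow to the right and rows downward; lengths in mm; the calibration is good to about 2 mm. A picture is of the moment at which its call begins. There is no depth.
- arm.job_done(): hands the job in, once; it reports no verdict.
The state is a dict: "clock": time; "joints": joint angles; "dq": joint speeds; "joint_torque": joint torques, N m; "tcp_pos": TCP position; "eef_rot": TCP orientation; "ft_force": force on the tool from outside, world axes, zero at the start; "torque": the same for the moment, N m; "grip_width": finger opening in mm.
Only numpy, scipy, OpenCV 4.12 (cv2) and the standard library are available. Lean on these libraries where they do the work, as an engineer would, in place of code of your own. Each camera call takes 0.05 s, during which the arm holds its last target. There are 200 camera calls.

## Task

The water filter's cassette has to come out for a change: first turn the dial on the white filter unit so that its white pointer line stands at the arrow-head mark on the scale (this shuts the water off), and let go of the dial. Then pinch the two ribbed side catches of the grey cassette together, lift it upright out of the unit while they stay pinched, and finish still holding it there, with its foot at least 4 cm above the unit's top; do not put it down or let go. Leave the dial on the mark and the other things on the worktop where they are.

Things in the scene. Friction and masses are not known exactly. Their poses are not given: they have to be found in the camera images.
- filter_unit: White box, 120 (x) by 250 (y) by 72 mm high, fixed; place and yaw vary. Origin: centre of its underside; z up, x from its front (vent slots) to its back, y to its left. On top: dial 65 mm along +y; cassette well 60 mm along -y, opening 64 (x) by 62 (y) mm, floor 20 mm above the worktop, rim 12 mm thick. A wall cabinet hangs behind, over x above 0.6 m, from 0.5 m up.
- dial (a joint): Angle (rad): 0 = pointer to the unit's front (-x), grows clockwise seen from above, range 0 to 4.2; starts at 0.7 to 1.5. Ticks every 30 degrees from 0; the arrow-head mark is at 2.094 (120 degrees), within 8 degrees counts. Friction of 0.05 N m keeps it where it is left.
- dial_grip (a point): On the dial's vertical axis at the height to grip, 103 mm above the worktop. x axis: along the grip bar, away from its pointer end (white line). Black disc 52 mm across, its top 80 mm above the worktop, on a white scale plate 94 mm across; on it an upright bar 46 mm long, 14 mm thick, its top 114 mm above the worktop.
- dial_pointer (a point): Pointer end of the dial's bar, 23 mm from the axis, 103 mm above the worktop.
- change_mark (a point): Centre of the arrow-head mark on the scale plate, on the unit's top, 38 mm from the dial's axis, 120 degrees clockwise from the front (far left).
- cassette: Grey filter cassette, 60 (x) by 54 (y) by 104 mm tall, 0.17 to 0.34 kg, standing in the well with 52 mm showing above the unit's top; 1.5 mm of play sideways, 2 mm upward until its lugs catch. Origin: centre of its underside; axes as the unit's while seated. White spring catches on its left (+y) and right (-y) sides; it comes out straight up only with both pinched.
- cassette_grip (a point): Midway between the cassette's two ribbed finger tabs, 78 mm above its underside, 98 mm above the worktop while seated; axes as the cassette's. Tabs: 32 mm wide (x), 7 to 43 mm above the unit's top while seated, outer faces 60 mm apart (y), 48 mm when fully pinched. The cap above them is 46 mm wide (y) and does not cover them.
- catch_left (a joint): Travel of the left (+y) catch towards the middle (m): 0 sprung out, 0.006 fully pinched; the spring pushes back with about 3 N at first and 7 N fully in. The lug is clear of the rim from about 0.0035 (0.0025 to 0.005 with the play).
- catch_right (a joint): The same for the right (-y) catch.
- end_mug_1: Bystander: white mug, 84x115x89 mm, behind the unit to the left; not to be moved (more than 3 cm counts)
- end_produce_11: Bystander: lemon, 71x53x51 mm, to the left, farther back; not to be moved (more than 3 cm counts)
- end_produce_12: Bystander: lemon, 72x57x58 mm, to the left, nearer; not to be moved (more than 3 cm counts)
- end_produce_13: Bystander: garlic bulb, 60x57x58 mm, to the left; not to be moved (more than 3 cm counts)
- teaspoon: Bystander: teaspoon, 130x27x11 mm, lying to the right of the unit; not to be moved (more than 3 cm counts)

How it is judged:
By the outcome, as a careful person would: the job done as asked, in the order asked, and still so for the second after the job is handed in, while the arm keeps its last pose, push and grip.
It also fails if it takes over 51 s, if anything falls off the work surface, if the arm or the gripper's body presses on something with over 40 N, if the wrist force passes 120 N, or if a joint passes its speed limit or range.

## Working session

There is one attempt and no reset: what is moved stays moved. The work goes in short steps, Python scripts to look and compute and a shell command to move; the robot and the scene stay as the last step left them, time stands still between calls to the robot, and variables do not carry over. Pictures are saved under pics/ and viewed, about 8 in all and at most 12, crops included, and the job is handed in when it is done.

```bash
mkdir -p pics; ls
cat > h.py <<'E'
import numpy as np, cv2
from plant import arm
from scipy.spatial.transform import Rotation as R
def grab(n,f):
    g=arm.grab_frame(n); cv2.imwrite('pics/'+f,g['pixels'][:,:,::-1]); np.savez('pics/'+f+'.npz',**g); return g
def ray(g,uv,z):
    K=np.array(g['intrinsics']);Rm=cv2.Rodrigues(np.array(g['rvec'],float))[0];t=np.array(g['tvec'],float).ravel()
    c=-Rm.T@t; d=Rm.T@np.linalg.inv(K)@np.array([uv[0],uv[1],1.]); return c+d*(z-c[2])/d[2]
def proj(g,P):
    return cv2.projectPoints(np.array(P,float).reshape(-1,1,3),np.array(g['rvec'],float),np.array(g['tvec'],float),np.array(g['intrinsics'],float),None)[0].reshape(-1,2)
E
python3 - <<'E'
from h import *
a=grab('scene','s1.png');b=grab('top','t1.png')
cv2.imwrite('pics/both.png',np.hstack([a['pixels'],b['pixels']])[:,:,::-1])
s=arm.sense();print(s)
for g in(a,b):
    Rm=cv2.Rodrigues(np.array(g['rvec'],float))[0];print(-Rm.T@np.array(g['tvec']).ravel(),Rm[2])
E
```

```text
pics
{'clock': 0.1, 'joints': array([-1.4407815 ,  0.38373711,  0.04380118,  1.59940812, -0.01791431,
        1.16116999, -0.04984802]), 'dq': array([ 0.00061871, -0.00313824,  0.00042747, -0.00337794, -0.00028706,
        0.00201207,  0.00085961]), 'joint_torque': array([ 2.66307601e-03, -4.34734118e+01,  1.02937214e+00, -2.50453502e+01,
        1.09324238e-02,  5.50702956e-03, -6.04960306e-06]), 'tcp_pos': array([146.58684771, 632.39379928, 230.02669575]), 'eef_rot': array([ 7.61703174e-04,  7.82845013e-01,  6.22215660e-01, -8.82108434e-04]), 'ft_force': array([ 0.47134021, -0.18618073,  0.50622826]), 'torque': array([-0.03093422, -0.05356633, -0.03148989]), 'grip_width': 85.04496505881473}
[-293.10374915 -587.88143094 1270.58580677] [ 0.56417628  0.33469824 -0.75477295]
[ 315.75835311  -71.80723652 1345.49381283] [ 0.17882381 -0.00127681 -0.98388028]
```

View pics/t1.png

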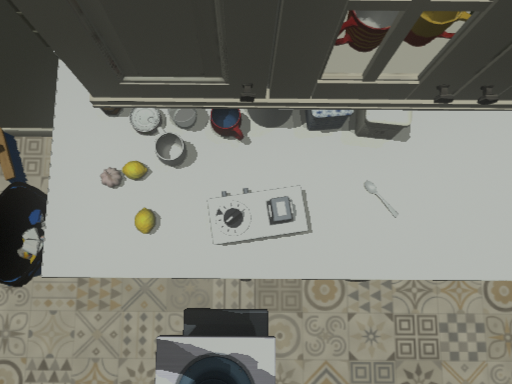

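View pics/s1.png

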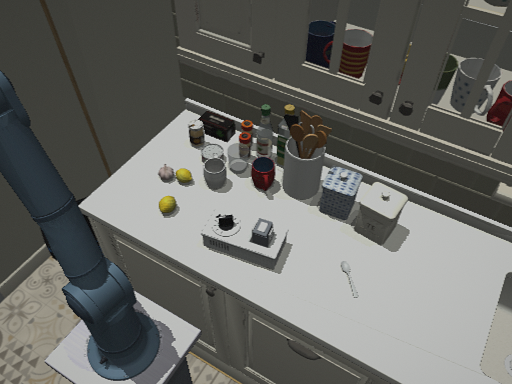

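Top view: unit around (258,214), dial at (233,217), cassette at (281,209), arrow mark near (220,212). The scene view agrees. Now I'll measure with masks.

Run:
```python
from h import *
g=dict(np.load('pics/t1.png.npz'))
p=g['pixels'];gr=cv2.cvtColor(p,cv2.COLOR_RGB2GRAY)
x0,y0=195,175
c=p[y0:y0+80,x0:x0+125]
gs=dict(np.load('pics/s1.png.npz'))
d=gs['pixels'][195:275,190:315]
im=np.vstack([cv2.resize(c,None,fx=4.5,fy=3.7*4.5/4.5,interpolation=cv2.INTER_CUBIC),cv2.resize(d,None,fx=4.5,fy=3.7,interpolation=cv2.INTER_CUBIC)])
cv2.imwrite('pics/c1.png',im[:,:,::-1]);print(im.shape)
m=np.zeros_like(gr);m[y0:y0+80,x0:x0+125]=(gr[y0:y0+80,x0:x0+125]<70)*255
n,l,s,ce=cv2.connectedComponentsWithStats(m)
for i in range(1,n):
    if s[i,4]>8: print(s[i],ce[i],ray(g,ce[i],80),ray(g,ce[i],124))
```

```text
(592, 562, 3)
[224 209  18  16 195] [233.81538462 216.48205128] [464.97738709 -47.05520792  80.        ] [459.78918512 -47.9158121  124.        ]
[270 216  22   8  57] [278.12280702 220.64912281] [ 454.7656326  -163.70616161   80.        ] [ 449.93248349 -160.51092457  124.        ]
```

View pics/c1.png

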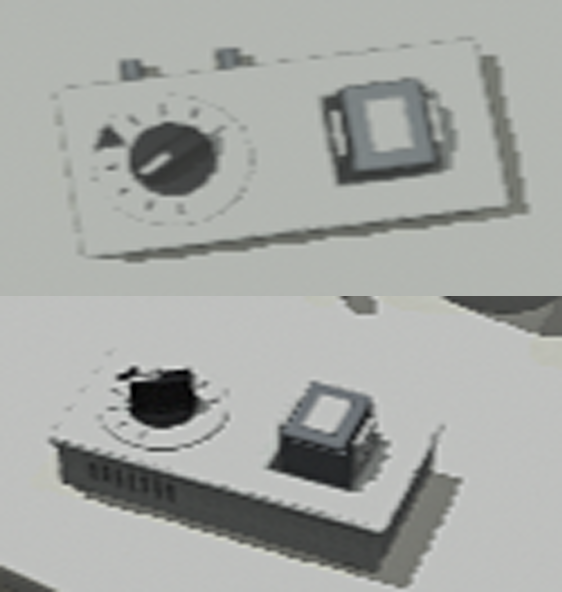

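Top crop: unit corners (52,90), (475,38), (507,208), (85,257); pointer line runs towards the lower left from the dial centre (174,158); arrow head at (110,137); cassette cap centre about (388,124).

Run:
```python
from h import *
g=dict(np.load('pics/t1.png.npz'));gs=dict(np.load('pics/s1.png.npz'))
cv=lambda u,v:(u/4.5+195-.4,v/3.7+175-.4)
C=np.array([ray(g,cv(*q),72) for q in [(52,90),(475,38),(507,208),(85,257)]])
print(C.round(1)); c=C.mean(0)
ey=(C[0]-C[1]+C[3]-C[2])[:2];ey/=np.linalg.norm(ey);ex=np.array([ey[1],-ey[0]])
L=[np.linalg.norm(C[i]-C[(i+1)%4]).round(1) for i in range(4)];print('sides',L)
print('c',c,'yaw deg',np.degrees(np.arctan2(ex[1],ex[0])))
P=lambda x,y,z:np.array([*(c[:2]+x*ex+y*ey),z])
D=P(0,65,103);K=P(0,-60,98);print('dial',D,'cass',K)
print('dial by disc',ray(g,cv(174,158),80),'mark',ray(g,cv(110,137),72),'pred',P(-38*np.cos(2.094),38*np.sin(2.094),72))
print('cap',ray(g,cv(388,124),124))
for a,b in[((137,175),(170,153))]:
    A=ray(g,cv(*a),114);B=ray(g,cv(*b),114);v=(A-B)[:2];print('tip',A,'pointer angle',np.arctan2(v@ey,-v@ex), 'from centre',(lambda w:np.arctan2(w@ey,-w@ex))((A-D)[:2]))
# scene check
pr=proj(gs,[P(-60,125,72),P(-60,-125,72),P(60,-125,72),D*[1,1,0]+[0,0,114],K*[1,1,0]+[0,0,124]])
print('scene crop px', np.c_[(pr[:,0]-190+.4)*4.5,(pr[:,1]-195+.4)*3.7+296].round(0))
s=arm.sense();r=R.from_quat(np.roll(s['eef_rot'],-1)).as_matrix();print(r.round(3),s['tcp_pos'])
```

```text
[[ 512.5   27.4   72. ]
 [ 552.4 -224.    72. ]
 [ 429.3 -241.    72. ]
 [ 392.9    5.7   72. ]]
sides [np.float64(254.5), np.float64(124.3), np.float64(249.3), np.float64(121.6)]
c [ 471.74402136 -107.9897877    72.        ] yaw deg 8.71176930950666
dial [461.89887002 -43.73970602 103.        ] cass [ 480.83185337 -167.2975554    98.        ]
dial by disc [462.79594048 -45.63307094  80.        ] mark [478.60461022  -7.54888028  72.        ] pred [485.52630482 -72.57723819  72.        ]
cap [ 482.0680726  -167.59110592  124.        ]
tip [446.89401156 -25.4319998  114.        ] pointer angle 1.0304807926000883 from centre 1.0362714538668287
scene crop px [[ 52. 434.]
 [383. 529.]
 [443. 421.]
 [163. 375.]
 [329. 412.]]
[[ 0.226  0.974 -0.   ]
 [ 0.974 -0.226 -0.002]
 [-0.002  0.    -1.   ]] [146.58684771 632.39379928 230.02669575]
```

Everything is consistent: yaw 8.7°, dial (462,-44), cassette (481,-167), dial now about 1.03 rad, so it needs +1.06 rad, clockwise about tool z. Start moving, first half of the transfer.

```bash
python3 -m pendant '[{"dp":[-0.54,0.78,0],"rot":[0,0,0],"fingers":-1},{"dp":[-0.54,0.78,0],"rot":[0,0,0],"fingers":-1},{"dp":[-0.54,0.78,0],"rot":[0,0,0],"fingers":-1},{"dp":[-0.54,0.78,0],"rot":[0,0,0],"fingers":-1},{"dp":[-0.54,0.78,0],"rot":[0,0,0],"fingers":-1},{"dp":[-0.54,0.78,0],"rot":[0,0,0],"fingers":-1},{"dp":[-0.54,0.78,0],"rot":[0,0,0],"fingers":-1},{"dp":[-0.54,0.78,0],"rot":[0,0,0],"fingers":-1},{"dp":[-0.54,0.78,0],"rot":[0,0,0],"fingers":-1},{"dp":[-0.54,0.78,0],"rot":[0,0,0],"fingers":-1}]'
cat >> h.py <<'E'
def go(target,ang):
    """remaining tool-frame shift (units) and z turn (units) to reach target with tool x at world angle ang(deg)"""
    s=arm.sense();r=R.from_quat(np.roll(s['eef_rot'],-1)).as_matrix()
    a=np.degrees(np.arctan2(r[1,0],r[0,0]));e=(ang-a+90)%180-90
    rd=R.from_euler('z',ang,degrees=True)*R.from_euler('x',180,degrees=True)
    er=(R.from_matrix(r).inv()*rd).as_rotvec()
    print('t',s['clock'],'tcp',s['tcp_pos'].round(1),'ang',a.round(1),'F',s['ft_force'].round(1),'w',round(s['grip_width'],1))
    print('shift units',(r.T@(np.array(target)-s['tcp_pos'])/40).round(3),'rot units',(er/.15).round(3),'joints',s['joints'].round(2))
E
python3 -c "
from h import *
go([462,-44.5,160],39.5)"
```

```text
clock: 1.35
tcp_pos: [402.3, 351.0, 230.8]
eef_rot: [0.0, 0.783, 0.622, -0.0]
ft_force: [0.0, 0.8, 0.5]
grip_width: 85.3
t 1.35 tcp [402.3 351.  230.8] ang 77.0 F [0.  0.8 0.5] w 85.3
shift units [-9.295  3.686  1.775] rot units [-1.000e-03  6.000e-03  4.358e+00] joints [-1.02  0.16  0.25  1.89 -0.04  1.1   0.59]
```

```bash
python3 -m pendant '[{"dp":[-0.93,0.37,0],"rot":[0,0,0],"fingers":-1},{"dp":[-0.93,0.37,0],"rot":[0,0,0],"fingers":-1},{"dp":[-0.93,0.37,0],"rot":[0,0,0],"fingers":-1},{"dp":[-0.93,0.37,0],"rot":[0,0,0],"fingers":-1},{"dp":[-0.93,0.37,0],"rot":[0,0,0],"fingers":-1},{"dp":[-0.93,0.37,0],"rot":[0,0,0],"fingers":-1},{"dp":[-0.93,0.37,0],"rot":[0,0,0],"fingers":-1},{"dp":[-0.93,0.37,0],"rot":[0,0,0],"fingers":-1},{"dp":[-0.93,0.37,0],"rot":[0,0,0],"fingers":-1},{"dp":[-0.93,0.37,0],"rot":[0,0,0],"fingers":-1}]'
python3 -m pendant '[{"dp":[0,0,0.2],"rot":[0,0,0.6],"fingers":-1},{"dp":[0,0,0.2],"rot":[0,0,0.6],"fingers":-1},{"dp":[0,0,0.2],"rot":[0,0,0.6],"fingers":-1},{"dp":[0,0,0.2],"rot":[0,0,0.6],"fingers":-1},{"dp":[0,0,0.2],"rot":[0,0,0.6],"fingers":-1},{"dp":[0,0,0.2],"rot":[0,0,0.6],"fingers":-1},{"dp":[0,0,0.2],"rot":[0,0,0.6],"fingers":-1},{"dp":[0,0,0.16],"rot":[0,0,0.16],"fingers":-1},{"dp":[0,0,0],"rot":[0,0,0],"fingers":-1},{"dp":[0,0,0],"rot":[0,0,0],"fingers":-1}]'
python3 -c "
from h import *
go([462,-44.5,84],39.5)
g=grab('wrist','w1.png')
print(proj(g,[[462,-44.5,114],[462,-44.5,80]]))
cv2.imwrite('pics/w1.png',g['pixels'][:,:,::-1])"
```

```text
clock: 2.6
tcp_pos: [461.7, -44.7, 231.0]
eef_rot: [-0.0, 0.783, 0.622, -0.0]
ft_force: [0.8, 0.2, -0.3]
grip_width: 85.0
clock: 3.85
tcp_pos: [462.3, -43.5, 169.0]
eef_rot: [0.0, 0.941, 0.338, 0.0]
ft_force: [0.1, 0.5, 0.0]
grip_width: 85.5
t 3.85 tcp [462.3 -43.5 169. ] ang 39.5 F [0.1 0.5 0. ] w 85.5
shift units [-0.021  0.015  2.126] rot units [ 0.001 -0.001  0.002] joints [-0.61  0.11  0.65  2.12 -0.08  0.94  0.78]
[[251.37103155 210.33494085]
 [251.62547313 194.24590065]]
```

View pics/w1.png

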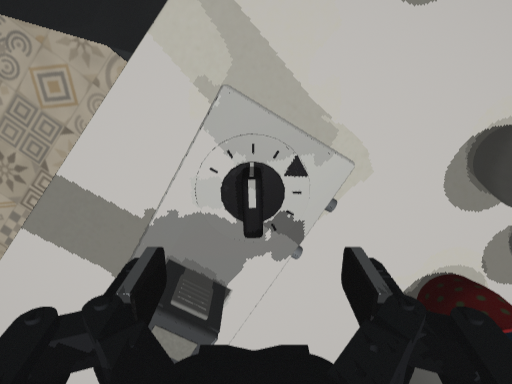

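Wrist: bar centred at (253,205), aligned with the tool's y to within about 2°, the jaws either side; the arrow mark at (296,166). I'll descend and grip.

```bash
python3 -m pendant '[{"dp":[0,0,0.45],"rot":[0,0,0],"fingers":-1},{"dp":[0,0,0.45],"rot":[0,0,0],"fingers":-1},{"dp":[0,0,0.45],"rot":[0,0,0],"fingers":-1},{"dp":[0,0,0.45],"rot":[0,0,0],"fingers":-1},{"dp":[0,0,0.25],"rot":[0,0,0],"fingers":-0.5},{"dp":[0,0,0],"rot":[0,0,0],"fingers":0},{"dp":[0,0,0],"rot":[0,0,0],"fingers":1},{"dp":[0,0,0],"rot":[0,0,0],"fingers":1},{"dp":[0,0,0],"rot":[0,0,0],"fingers":1},{"dp":[0,0,0],"rot":[0,0,0],"fingers":1}]'
python3 -m pendant '[{"dp":[0,0,0],"rot":[0,0,0],"fingers":1},{"dp":[0,0,0],"rot":[0,0,0],"fingers":1},{"dp":[0,0,0],"rot":[0,0,0],"fingers":1},{"dp":[0,0,0],"rot":[0,0,0],"fingers":1},{"dp":[0,0,0],"rot":[0,0,0],"fingers":1},{"dp":[0,0,0],"rot":[0,0,0],"fingers":1},{"dp":[0,0,0],"rot":[0,0,0],"fingers":1},{"dp":[0,0,0],"rot":[0,0,0],"fingers":1},{"dp":[0,0,0],"rot":[0,0,0],"fingers":1},{"dp":[0,0,0],"rot":[0,0,0],"fingers":1}]'
python3 -c "
from h import *
go([462,-44.5,84],-21.3);print(arm.sense()['torque'])"
```

```text
clock: 5.15
tcp_pos: [461.8, -44.2, 87.7]
eef_rot: [-0.0, 0.941, 0.338, -0.0]
ft_force: [-2.2, -1.7, 5.1]
grip_width: 12.7
clock: 6.4
tcp_pos: [461.8, -44.2, 87.7]
eef_rot: [-0.0, 0.941, 0.338, -0.0]
ft_force: [-2.9, -0.9, 5.0]
grip_width: 12.7
t 6.4 tcp [461.8 -44.2  87.7] ang 39.5 F [-2.9 -0.9  5. ] w 12.7
shift units [-0.001  0.01   0.093] rot units [-2.000e-03  5.000e-03  7.069e+00] joints [-0.55  0.27  0.62  2.17 -0.22  0.76  0.9 ]
[-2.39456845e-01  5.42816766e-01  4.29877382e-04]
```

Gripped (12.7 mm). Turn +1.06 rad.

```bash
python3 -m pendant '[{"dp":[0,0,0],"rot":[0,0,0.5],"fingers":1},{"dp":[0,0,0],"rot":[0,0,0.8],"fingers":1},{"dp":[0,0,0],"rot":[0,0,0.8],"fingers":1},{"dp":[0,0,0],"rot":[0,0,0.8],"fingers":1},{"dp":[0,0,0],"rot":[0,0,0.8],"fingers":1},{"dp":[0,0,0],"rot":[0,0,0.8],"fingers":1},{"dp":[0,0,0],"rot":[0,0,0.8],"fingers":1},{"dp":[0,0,0],"rot":[0,0,0.8],"fingers":1},{"dp":[0,0,0],"rot":[0,0,0.6],"fingers":1},{"dp":[0,0,0],"rot":[0,0,0.4],"fingers":1}]'
python3 -c "
from h import *
go([462,-44.5,84],-21.3);print(arm.sense()['torque'])"
```

```text
clock: 7.65
tcp_pos: [461.6, -44.3, 87.7]
eef_rot: [0.0, 0.982, -0.188, -0.001]
ft_force: [-2.9, -1.8, 7.0]
grip_width: 12.9
t 7.65 tcp [461.6 -44.3  87.7] ang -21.7 F [-2.9 -1.8  7. ] w 12.9
shift units [0.011 0.001 0.094] rot units [ 0.002  0.009 -0.044] joints [-0.74  0.31  0.84  2.18 -0.33  0.78 -0.06]
[-0.35022215  0.79757914  0.12532675]
```

Open (a few still rows), rise, then look.

```bash
python3 -m pendant '[{"dp":[0,0,0],"rot":[0,0,0],"fingers":-1},{"dp":[0,0,0],"rot":[0,0,0],"fingers":-1},{"dp":[0,0,0],"rot":[0,0,0],"fingers":-1},{"dp":[0,0,0],"rot":[0,0,0],"fingers":-1},{"dp":[0,0,-0.3],"rot":[0,0,0],"fingers":-1},{"dp":[0,0,-0.6],"rot":[0,0,0],"fingers":-1},{"dp":[0,0,-0.6],"rot":[0,0,0],"fingers":-1},{"dp":[0,0,-0.6],"rot":[0,0,0],"fingers":-1},{"dp":[0,0,0],"rot":[0,0,0],"fingers":-1},{"dp":[0,0,0],"rot":[0,0,0],"fingers":-1}]'
python3 -c "
from h import *
go([481,-167.5,160],-81.3)
g=grab('wrist','w2.png')
print(proj(g,[[462,-44.5,80],[476,-8,72],[461.8+23*np.cos(np.radians(68.7)),-44.2+23*np.sin(np.radians(68.7)),114],[462,-44.5,114]]).round(1))"
```

```text
clock: 8.9
tcp_pos: [461.7, -43.3, 170.6]
eef_rot: [-0.0, 0.982, -0.187, -0.0]
ft_force: [-0.4, -0.5, 0.0]
grip_width: 84.9
t 8.9 tcp [461.7 -43.3 170.6] ang -21.5 F [-0.4 -0.5  0. ] w 84.9
shift units [1.588 2.712 0.263] rot units [1.000e-03 5.000e-03 6.954e+00] joints [-0.87  0.13  0.94  2.12 -0.13  0.95 -0.24]
[[253.7 194.9]
 [253.3 144.9]
 [253.2 179.1]
 [253.7 210.9]]
```

View pics/w2.png

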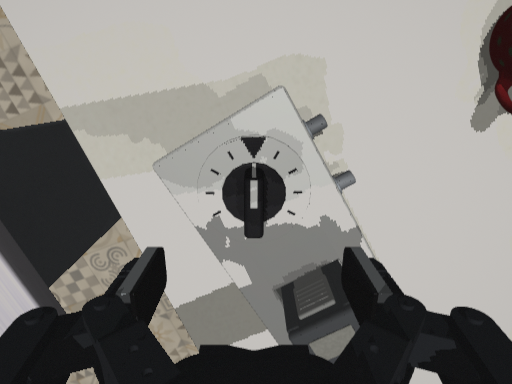

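Pointer line (254,165) stands right at the arrow head (254,146), disc centre (254,192): the dial is on the mark and released. Next, go over the cassette with the jaws along the unit's y.

```bash
python3 -m pendant '[{"dp":[0.4,0.68,0],"rot":[0,0,0],"fingers":-1},{"dp":[0.4,0.68,0],"rot":[0,0,0],"fingers":-1},{"dp":[0.4,0.68,0],"rot":[0,0,0],"fingers":-1},{"dp":[0.4,0.68,0],"rot":[0,0,0],"fingers":-1},{"dp":[0,0,0],"rot":[0,0,0.9],"fingers":-1},{"dp":[0,0,0],"rot":[0,0,0.9],"fingers":-1},{"dp":[0,0,0],"rot":[0,0,0.9],"fingers":-1},{"dp":[0,0,0],"rot":[0,0,0.9],"fingers":-1},{"dp":[0,0,0],"rot":[0,0,0.9],"fingers":-1},{"dp":[0,0,0],"rot":[0,0,0.9],"fingers":-1}]'
python3 -m pendant '[{"dp":[0,0,0],"rot":[0,0,0.8],"fingers":-1},{"dp":[0,0,0],"rot":[0,0,0.75],"fingers":-1},{"dp":[0,0,0],"rot":[0,0,0],"fingers":-1},{"dp":[0,0,0],"rot":[0,0,0],"fingers":-1},{"dp":[0,0,0],"rot":[0,0,0],"fingers":-1},{"dp":[0,0,0],"rot":[0,0,0],"fingers":-1},{"dp":[0,0,0],"rot":[0,0,0],"fingers":-1},{"dp":[0,0,0],"rot":[0,0,0],"fingers":-1},{"dp":[0,0,0],"rot":[0,0,0],"fingers":-1},{"dp":[0,0,0],"rot":[0,0,0],"fingers":-1}]'
python3 -c "
from h import *
go([481,-167.5,82],-81.3)
g=grab('wrist','w3.png')
print(proj(g,[[481,-167.5,124]]).round(1))"
```

```text
clock: 10.2
tcp_pos: [480.7, -168.0, 169.6]
eef_rot: [0.001, 0.828, -0.561, -0.001]
ft_force: [0.1, 0.0, -0.2]
grip_width: 85.5
clock: 11.45
tcp_pos: [481.7, -168.1, 170.9]
eef_rot: [-0.0, 0.759, -0.651, -0.0]
ft_force: [-0.7, -0.7, -0.4]
grip_width: 85.5
t 11.45 tcp [ 481.7 -168.1  170.9] ang -81.3 F [-0.7 -0.7 -0.4] w 85.5
shift units [-0.018  0.015  2.222] rot units [0.    0.    0.004] joints [-0.76  0.39  1.21  2.03 -0.43  1.01 -0.76]
[[252.4 216.1]]
```

View pics/w3.png

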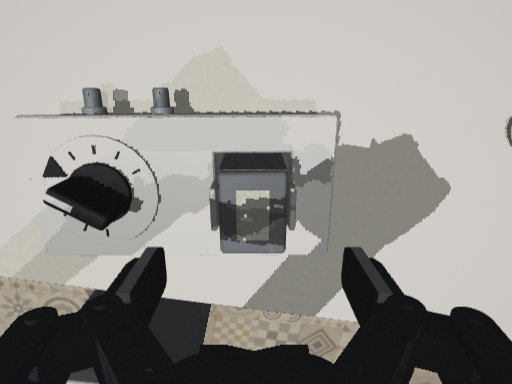

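Cassette centred at column ~253 (tabs 211–296), projection of my estimate 252.4; squared up with the jaws. The dial still points at the mark. Descend and pinch.

```bash
python3 -m pendant '[{"dp":[0,-0.02,0.45],"rot":[0,0,0],"fingers":-1},{"dp":[0,-0.02,0.45],"rot":[0,0,0],"fingers":-1},{"dp":[0,0,0.45],"rot":[0,0,0],"fingers":-1},{"dp":[0,0,0.45],"rot":[0,0,0],"fingers":-1},{"dp":[0,0,0.3],"rot":[0,0,0],"fingers":-1},{"dp":[0,0,0.1],"rot":[0,0,0],"fingers":-1},{"dp":[0,0,0],"rot":[0,0,0],"fingers":1},{"dp":[0,0,0],"rot":[0,0,0],"fingers":1},{"dp":[0,0,0],"rot":[0,0,0],"fingers":1},{"dp":[0,0,0],"rot":[0,0,0],"fingers":1}]'
python3 -m pendant '[{"dp":[0,0,0],"rot":[0,0,0],"fingers":1},{"dp":[0,0,0],"rot":[0,0,0],"fingers":1},{"dp":[0,0,0],"rot":[0,0,0],"fingers":1},{"dp":[0,0,0],"rot":[0,0,0],"fingers":1},{"dp":[0,0,0],"rot":[0,0,0],"fingers":1},{"dp":[0,0,0],"rot":[0,0,0],"fingers":1},{"dp":[0,0,0],"rot":[0,0,0],"fingers":1},{"dp":[0,0,0],"rot":[0,0,0],"fingers":1},{"dp":[0,0,0],"rot":[0,0,0],"fingers":1},{"dp":[0,0,0],"rot":[0,0,0],"fingers":1}]'
```

```text
clock: 12.75
tcp_pos: [484.5, -167.5, 84.4]
eef_rot: [-0.001, 0.759, -0.651, 0.0]
ft_force: [-1.7, 3.3, 7.6]
grip_width: 45.7
clock: 14.0
tcp_pos: [484.5, -167.5, 84.4]
eef_rot: [-0.001, 0.759, -0.651, 0.0]
ft_force: [-1.8, 2.4, 7.5]
grip_width: 45.1
```

Fully pinched on both sides (45 mm), small side force. Lift.

```bash
python3 -m pendant '[{"dp":[0,0,-0.05],"rot":[0,0,0],"fingers":1},{"dp":[0,0,-0.05],"rot":[0,0,0],"fingers":1},{"dp":[0,0,-0.05],"rot":[0,0,0],"fingers":1},{"dp":[0,0,-0.1],"rot":[0,0,0],"fingers":1},{"dp":[0,0,-0.1],"rot":[0,0,0],"fingers":1},{"dp":[0,0,-0.1],"rot":[0,0,0],"fingers":1},{"dp":[0,0,-0.1],"rot":[0,0,0],"fingers":1},{"dp":[0,0,-0.1],"rot":[0,0,0],"fingers":1},{"dp":[0,0,-0.1],"rot":[0,0,0],"fingers":1},{"dp":[0,0,0],"rot":[0,0,0],"fingers":1}]'
python3 -c "
from h import *
g=arm.sense();print(g['joints'].round(2))"
```

```text
clock: 15.25
tcp_pos: [483.6, -168.0, 113.2]
eef_rot: [-0.0, 0.759, -0.651, 0.0]
ft_force: [0.1, -0.2, -2.0]
grip_width: 45.4
[-0.65  0.48  1.09  2.06 -0.54  0.92 -0.68]
```

Weight is carried (−2 N), nothing catching. Continue up.

```bash
python3 -m pendant '[{"dp":[0,0,-0.2],"rot":[0,0,0],"fingers":1},{"dp":[0,0,-0.25],"rot":[0,0,0],"fingers":1},{"dp":[0,0,-0.3],"rot":[0,0,0],"fingers":1},{"dp":[0,0,-0.3],"rot":[0,0,0],"fingers":1},{"dp":[0,0,-0.3],"rot":[0,0,0],"fingers":1},{"dp":[0,0,-0.3],"rot":[0,0,0],"fingers":1},{"dp":[0,0,-0.3],"rot":[0,0,0],"fingers":1},{"dp":[0,0,-0.3],"rot":[0,0,0],"fingers":1},{"dp":[0,0,-0.2],"rot":[0,0,0],"fingers":1},{"dp":[0,0,-0.1],"rot":[0,0,0],"fingers":1}]'
python3 -m pendant '[{"dp":[0,0,0],"rot":[0,0,0],"fingers":1},{"dp":[0,0,0],"rot":[0,0,0],"fingers":1},{"dp":[0,0,0],"rot":[0,0,0],"fingers":1},{"dp":[0,0,0],"rot":[0,0,0],"fingers":1},{"dp":[0,0,0],"rot":[0,0,0],"fingers":1},{"dp":[0,0,0],"rot":[0,0,0],"fingers":1},{"dp":[0,0,0],"rot":[0,0,0],"fingers":1},{"dp":[0,0,0],"rot":[0,0,0],"fingers":1},{"dp":[0,0,0],"rot":[0,0,0],"fingers":1},{"dp":[0,0,0],"rot":[0,0,0],"fingers":1}]'
python3 -c "
from h import *
a=grab('scene','s2.png');b=grab('top','t2.png');w=grab('wrist','w4.png')
z=lambda i:cv2.resize(i,(400,300),interpolation=cv2.INTER_CUBIC)
im=np.vstack([np.hstack([z(a['pixels'][120:300,130:370]),z(b['pixels'][120:270,90:290])]),np.hstack([z(w['pixels']),z(a['pixels'])])])
cv2.imwrite('pics/f.png',im[:,:,::-1])
print(arm.sense()['joints'].round(2))"
```

```text
clock: 16.5
tcp_pos: [483.5, -167.9, 215.4]
eef_rot: [-0.0, 0.759, -0.651, 0.0]
ft_force: [-0.3, 0.1, -1.9]
grip_width: 45.7
clock: 17.75
tcp_pos: [483.3, -167.9, 214.9]
eef_rot: [0.0, 0.759, -0.651, -0.0]
ft_force: [-0.5, 0.2, -2.2]
grip_width: 45.4
[-0.84  0.33  1.29  1.98 -0.36  1.09 -0.82]
```

View pics/f.png

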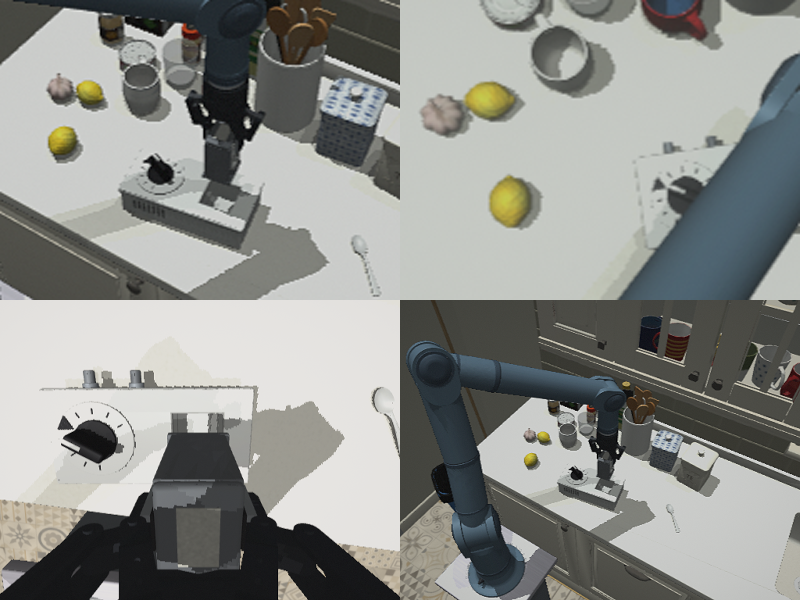

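The cassette is upright in the gripper (wrist panel, about (195,500)) and the well is empty. The white pointer line (about (675,187) in the top panel) aims at the arrow head (656,184), and the lemons, garlic, mug and spoon haven't moved. The foot is about 78 mm above the unit's top. Handing in.

```bash
python3 -c "
from plant import arm
arm.job_done();s=arm.sense();print(s['clock'],s['tcp_pos'],s['ft_force'],s['grip_width'])"
```

```text
the job is handed in; nothing more can be done
the job is handed in; nothing more can be done
```

The job is handed in at about 18 s. I turned the dial to the arrow-head mark and let go of it. Then I pinched both cassette catches, lifted the cassette straight up and finished still holding it.

- **Dial:** the wrist view right after release showed the pointer line exactly at the arrow head. The final top view agrees, though the arm hides part of the unit there.
- **Cassette:** the grip opening is steady at 45 mm, which is fully pinched. About 2 N of weight hangs from the wrist, roughly what the lightest stated cassette would weigh. The lift was 130 mm, so the foot should be about 78 mm above the unit's top. I worked that out from the arm's travel and did not measure it in a picture.
- **Other things:** the mug, lemons, garlic bulb and teaspoon look unmoved in the final pictures.
- **Forces:** the highest force in the readings between moves was about 8 N.
- **Small deviations:** each grasp sat about 2 to 3 mm higher than aimed, with 5 to 8 N of upward force on the tool while gripping. The state reading I tried after handing in was refused, so the last check is from just before.

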